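# Load the carrier plate under the nest's lip and bolt it down

### The arm

A 6-joint arm with a two-finger parallel gripper is mounted at the origin on a cart in front of the work surface, level with it; the furniture and walls round the work are solid. World frame = base frame: x ahead of the robot, y to its left, z up, the work surface at z = 0. Lengths are in mm, angles in rad, forces in N, time in s.
With the tool pointing down it reaches from about 350 to 775 mm from the base axis. Payload 7.3 kg.
Tool frame: the origin (TCP) lies between the finger pads; the fingertips stand bot.tips_ahead ahead of it and the grasp point (between the pads) lies 6 mm ahead of it (bot.tips_ahead is the distance from the TCP to the fingertips, in mm); z points along the fingers, y is the line along which they close (so a half turn about z gives the same grasp; the last joint's range is limited). The gripper opens to 92 mm and grips with 3 to 60 N. Pads are 19 mm wide; open, the fingers measure 130 mm over their backs; the gripper's body (75 mm by 190 mm) begins 47 mm behind the grasp point.
Start: joints at [1.129, 0.342, 1.524, -0, 1.275, -0.146], TCP at [153.024, 502.221, 251.741] pointing down, gripper open.
Joint ranges: [-2.53, 2.53], [-0.77, 2.02], [0.04, 2.7], [-1, 4.14], [0.28, 2.66], [-3.11, 3.11]. Speed limits (rad/s): [2.57, 2.57, 3.14, 3.14, 3.14, 3.14].

### API

Orientations are given as [roll, pitch, yaw] about the fixed x, y, z axes, in that order (R = Rz(yaw) Ry(pitch) Rx(roll)).
In Python, from plant import bot gives the robot as it stands. The module is installed in compiled form; this text tells all that it offers.
- The arm moves only by the tool step_arm, never from a script. Its argument "targets" is one flat list of numbers, 7 for each row, row after row: the opening, from 0 (shut) to 1 (fully open), then the shift along the tool's x, y, z each as a share of 100 mm, from -1 to 1, then the turn, a rotation vector about the tool's x, y, z each as a share of pi/4 rad, from -1 to 1. A call has 1 to 20 rows; each row is the pose to reach, as a shift and turn from the pose commanded when the call began, along the tool's axes at that moment; what a row does not reach only later rows make up. A row lasts 1/8 s, in which the tool goes at most 62.5 mm and 10.7 degrees, less where a joint would pass 70% of its speed; a pose out of reach is approached as far as the arm can. A call with a number of a shift or a turn outside -1 to 1 is refused whole. A call with a gripper value outside its range is refused whole. The fingers move at their own pace and stop on an object; the grip force is fixed at half the most. Time passes only in rows, so rows that repeat a pose let the fingers close. It gives the time, the measured TCP pose, the force, the opening and the grip force at its end, in the units of the state.
- bot.get_obs(): the state, without advancing time (a new reading comes with each control period).
- bot.capture(name): name is "scene" or "top"; returns (picture, depth): 400x640x3 uint8, blue, green, red; 400x640 float32, mm along the optical axis (not along the pixel's ray), 0 where there is no reading.
- bot.camera_info(name): a dict with "fx", "fy", "cx", "cy" (pixels), "camera_from_world" (4x4, takes a point from world to camera coordinates). Camera axes: x right, y down, z forward; pixel columns grow to the right and rows downward; lengths in mm; the calibration is good to about 2 mm. A picture is of the moment at which its call begins. camera_info takes no time and is no camera call.
- bot.close_job(): hands the job in; it is judged then, once.
The state is a dict: "time": time; "joint_positions": joint angles; "dq": joint speeds; "tau": joint torques, N m; "tool_pos": TCP position; "tcp_rot": TCP orientation; "contact_force": force on the tool from outside, world axes, zero at the start; "moment": the same for the moment, N m; "grip_width": finger opening in mm; "finger_force": force on a finger pad.
Only numpy, scipy, OpenCV 4.12 (cv2) and the standard library are available. Lean on these libraries where they do the work, as an engineer would, in place of code of your own. Each camera call takes 0.05 s, during which the arm holds its last target. There are 200 camera calls.

### The job

Load the aluminium carrier plate into the dark steel holding nest: tilt it, tuck its thin tongue under the overhanging lip, then lower its other end until the plate lies flat on the nest's floor. Then push the nest's sliding bolt fully home over the plate's free end, let go, and leave the other things on the table where they stand.

Things in the scene. Friction and masses are not known exactly. Their poses are not given: they have to be found in the camera images.
- nest: Fixed dark steel fixture. Origin: centre of the underside of its 154 x 120 mm base, z up, +x to the lip end (points away from the robot, yaw within 0.3 rad). Open cavity 130 mm along x (x -65..65), 96 mm along y, walls 12 mm thick with tops at z = 28 mm. At the -x end a bed (x -151..-77 mm, 48 mm wide) carries the bolt between two guide cheeks with tops at z = 39 mm.
- nest_floor (a point): Centre of the cavity's floor, 14 mm above the nest's origin, axes as the nest's. The loaded plate's origin lies here with its axes along the nest's; the play is 2 mm each way in x, 3 mm in y.
- lip_edge (a point): Middle of the lower free edge of the bright steel lip, at (51, 0, 28) mm in the nest's frame. The lip (5 mm thick, 112 mm wide, top z = 33 mm) overhangs the cavity by 14 mm, x 51..65, and leaves a slot 14 mm high over the floor. The plate is too long to drop in level.
- carrier: Loose aluminium carrier plate, 0.2 to 0.42 kg, flat on the table. Origin: centre of the underside of its 126 mm length, z up, +x to the tongue (points to the robot's left at the start, yaw 1.3 to 1.9 rad). Body x -63..43 mm, 90 mm wide, 12 mm thick; tongue x 43..63 mm, 70 mm wide, 6 mm thick, flush with the underside. Behind it a microscope (x > 0.53 m, y -0.05..0.18 m, 0.45 m tall): carry round its front.
- rib_top (a point): Centre of the top of the plate's upright rib grip, at (-6, 0, 48) mm in the plate's frame. Rib 14 mm thick in x, 60 mm long in y, z 12..48 mm. Gripped across its 14 mm the plate's tilt is held firmly. Fingertips 27 mm or less below the rib's top pass over lip and bolt when they open in the nest.
- tongue_tip (a point): Point on the plate: middle of the lower edge of the tongue's end, at (63, 0, 0) mm in the plate's frame. The tongue goes under the lip nose-down at about 8 to 22 degrees, best near 15; then the raised end also clears the near wall and the bolt bar.
- bolt (a joint): Sliding bolt of the nest, m: 0 = withdrawn, 0.034 = fully home (stop), motion along the nest's +x. It starts withdrawn (0 to 0.005). The bar (24 mm wide, z 29..37 mm) has its nose at nest x = -73 mm + joint value and passes 3 mm above a flat plate. Plain friction about 1.5 N, no spring: it stays where left.
- bolt_knob (a point): Centre of the top of the bolt's upright black knob: 20 mm diameter from z = 43 to 77 mm above the table, at nest x = -118 mm + joint value, y = 0.
- flux_bottle: Bystander, to be left alone: brown glass bottle with black cap, 45 mm wide, 84 mm tall; origin at the centre of its underside.
- tape_roll: Bystander, to be left alone: roll of amber tape lying flat, 66 mm wide, 19 mm tall; origin at the centre of its underside.
- vial_1: Bystander, to be left alone: small white vial with a blue cap, 23 mm wide, 51 mm tall; origin at the centre of its underside.
- loupe: Bystander, to be left alone: black eye loupe standing, 39 mm wide, 32 mm tall; origin at the centre of its underside.

How it is judged:
By the outcome, as a careful person would: the job done as asked, in the order asked, and still so for the second after the job is handed in, with the robot touching nothing.
It also fails if it takes over 58 s, if anything falls off the work surface, if the arm or the gripper's body presses on something with over 40 N, if the wrist force passes 120 N, or if a joint passes its speed limit or range.

## Working session

There is one attempt and no reset: what is moved stays moved. The work goes in short steps, Python scripts to look and compute and a tool call to move; the robot and the scene stay as the last step left them, time stands still between calls to the robot, and variables do not carry over. Pictures are saved under pics/ and viewed, at most 10 in all, crops included, and the job is handed in when it is done.

Besides the shell and the picture viewer there is one more tool, called after "Emit:" as a command line: name --argument value ..., lists and objects as JSON in quotes. step_arm: Moves the arm, as the interface text tells. Shift numbers are shares of 100 mm and turn numbers shares of pi/4 rad, none past 1 either way. Its arguments: {"type":"object","properties":{"targets":{"type":"array"}},"required":["targets"]}

```bash
mkdir -p pics; ls
python3 - <<'E'
from plant import bot
import cv2,numpy as np
print(bot.get_obs(), bot.tips_ahead)
for n in("scene","top"):
    im,d=bot.capture(n); cv2.imwrite(f"pics/{n}0.png",im); np.save(f"{n}0.npy",d); print(bot.camera_info(n))
E
```

```text
pics
{'time': 0.0, 'joint_positions': array([ 1.12898683e+00,  3.42724655e-01,  1.52504624e+00, -1.42547076e-06,
        1.27539710e+00, -1.45987697e-01]), 'dq': array([ 0.00075804, -0.00128553,  0.00020438,  0.00143706, -0.00231903,
       -0.00061296]), 'tau': array([-4.00364224e-04, -4.31240201e+01, -2.44222194e+01,  7.16801430e-02,
        5.58350596e-02, -1.24505614e-04]), 'tool_pos': array([152.85906381, 501.85486323, 251.03373535]), 'tcp_rot': array([-3.14003387e+00, -2.27816540e-04,  2.84577109e+00]), 'contact_force': array([-0.32567093,  0.54750265,  0.69313907]), 'moment': array([ 0.00770397, -0.01649202,  0.05390732]), 'finger_force': 0.0, 'grip_width': 91.69302424158658} 25.0
{'fx': 455.2744853196816, 'fy': 455.2744853196816, 'cx': 322.2062001805386, 'cy': 202.33531622868878, 'camera_from_world': array([[ 6.44038014e-01, -7.64992030e-01,  1.49342055e-03,
        -3.64691190e+02],
       [-4.78118863e-01, -4.04045192e-01, -7.79839622e-01,
         3.04655659e+02],
       [ 5.97174505e-01,  5.01532328e-01, -6.25977583e-01,
         7.88197304e+02],
       [ 0.00000000e+00,  0.00000000e+00,  0.00000000e+00,
         1.00000000e+00]])}
{'fx': 517.7326868495593, 'fy': 517.7326868495593, 'cx': 314.1155238964095, 'cy': 196.01511789741042, 'camera_from_world': array([[ 1.08036402e-03, -9.99998849e-01, -1.06558345e-03,
        -4.17643445e+01],
       [-9.87327373e-01, -8.97572081e-04, -1.58694209e-01,
         5.12963392e+02],
       [ 1.58693070e-01,  1.22352723e-03, -9.87327206e-01,
         1.48031247e+03],
       [ 0.00000000e+00,  0.00000000e+00,  0.00000000e+00,
         1.00000000e+00]])}
```

View pics/top0.png

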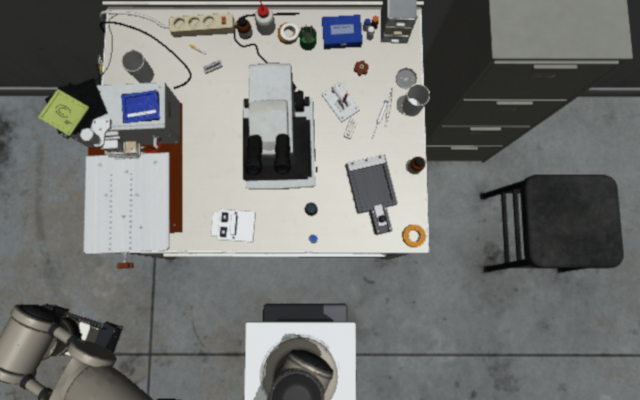

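View pics/scene0.png

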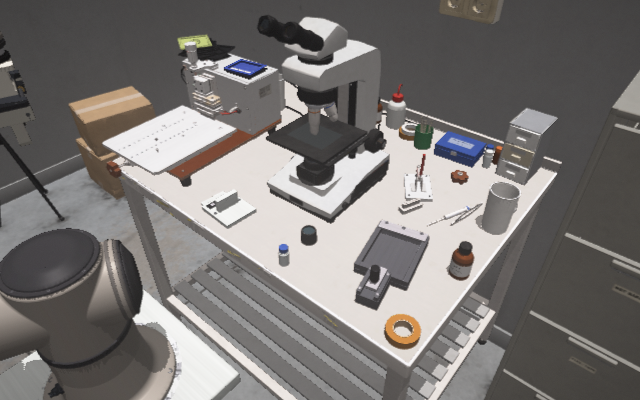

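The top view shows the carrier at (233,224), the nest at (372,185) with its knob near (379,214), the loupe at (311,209), the vial at (313,239) and the tape at (414,236). I'll enlarge the carrier and nest next.

Run:
```python
import cv2,numpy as np
t=cv2.imread("pics/top0.png");s=cv2.imread("pics/scene0.png")
def c(im,x,y,w,h,k): return cv2.resize(im[y:y+h,x:x+w],None,fx=k,fy=k,interpolation=cv2.INTER_CUBIC)
# left: top carrier (205..265,200..250)x6.5 ; top nest (335..405,145..240)
out=np.zeros((600,800,3),np.uint8)
a=c(t,205,203,60,42,6); out[:252,:360]=a
b=c(t,340,148,66,95,6); out[:570,400:796]=b
d=c(s,196,183,65,45,5); out[300:525,:325]=d
cv2.imwrite("pics/crop1.png",out)
n=c(s,345,212,95,100,6);cv2.imwrite("pics/crop2.png",n)
```

```text
(no output)
```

View pics/crop1.png

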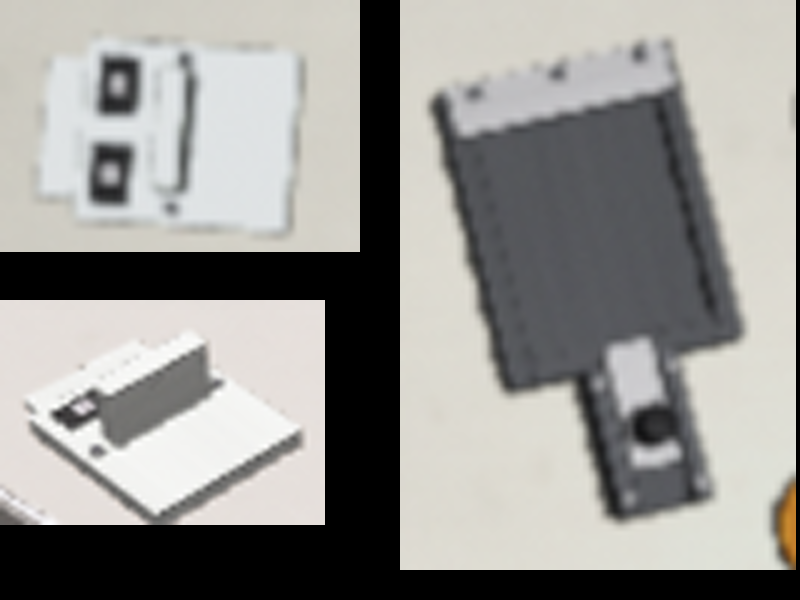

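View pics/crop2.png

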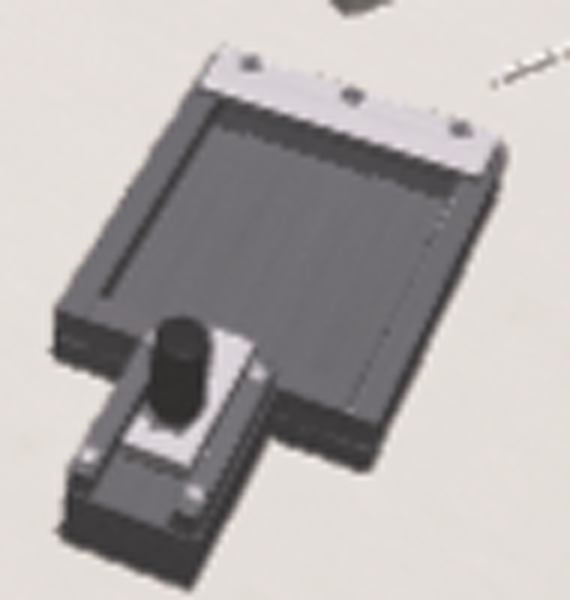

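The crops show the plate corners, rib, lip edge, near wall, bed and knob clearly, so I'll fit both poses from the corner pixels I read off, using both cameras together.

```bash
cat > h.py <<'E'
import numpy as np
from plant import bot
from scipy.optimize import least_squares
CI={n:bot.camera_info(n) for n in("scene","top")}
def proj(n,P):
    c=CI[n];M=c["camera_from_world"];q=np.asarray(P)@M[:3,:3].T+M[:3,3]
    return np.c_[c["fx"]*q[:,0]/q[:,2]+c["cx"],c["fy"]*q[:,1]/q[:,2]+c["cy"]]
def place(p,L):
    c,s=np.cos(p[2]),np.sin(p[2]);L=np.asarray(L,float)
    return np.c_[p[0]+c*L[:,0]-s*L[:,1],p[1]+s*L[:,0]+c*L[:,1],L[:,2]]
def fit(obs,p0,bolt=None):
    # obs: cam -> (pixels, local points); per-camera results also printed
    def res(p,cams):
        return np.concatenate([(proj(n,place(p,obs[n][1]))-obs[n][0]).ravel() for n in cams])
    for cams in (["top"],["scene"],["top","scene"]):
        r=least_squares(res,p0,args=(cams,),loss="soft_l1",x_scale=[10,10,.1])
        print(cams,np.round(r.x,3),np.round(res(r.x,cams).reshape(-1,2),1).tolist())
    return r.x
E
python3 - <<'E'
from h import *
A=np.array
def px(uv,x,y,k,ox=0,oy=0): uv=A(uv,float); return (uv-[ox,oy]+.5)/k-.5+[x,y]
car={"top":(px([(301,52),(288,231),(92,42),(77,218),(50,58),(40,195)],205,203,6),
 [(-63,-45,12),(-63,45,12),(43,-45,12),(43,45,12),(63,-35,6),(63,35,6)]),
"scene":(px([(302,432),(157,512),(28,420),(100,398),(208,345),(115,447),(195,332)],196,183,5,0,300),
 [(-63,-45,12),(-63,45,12),(43,45,12),(-13,30,48),(-13,-30,48),(-13,30,12),(1,-30,48)])}
print("carrier",fit(car,[380,130,1.6]))
nest={"top":(px([(462,138),(677,88),(743,335),(508,388)],340,148,6,400,0),
 [(51,56,33),(51,-56,33),(-77,-60,28),(-77,60,28)]),
"scene":(px([(203,85),(487,172),(55,310),(368,432),(55,350),(368,470),(62,533),(192,588)],345,212,6),
 [(51,56,33),(51,-56,33),(-77,60,28),(-77,-60,28),(-77,60,0),(-77,-60,0),(-151,24,0),(-151,-24,0)])}
p=fit(nest,[480,-150,.2]);print("nest",p)
print("knob px pred q=0",proj("top",place(p,[(-118,0,77)])),px([(655,416)],340,148,6,400,0),proj("scene",place(p,[(-118,0,77),(-114,0,77)])),px([(185,335)],345,212,6))
for n,z,g in(("loupe",32,(311,209)),("vial",51,(313,239)),("tape",19,(414,236)),("bottle",84,(416,164))):
    r=least_squares(lambda q:(proj("top",[(q[0],q[1],z)])-g).ravel(),[450,-50]);print(n,r.x.round())
E
```

```text
['top'] [430.791 200.049   1.514] [[0.4, -0.2], [0.2, 0.1], [-0.2, -0.6], [-0.4, 0.2], [0.2, -0.1], [-0.2, 0.5]]
['scene'] [431.118 200.652   1.489] [[0.0, -0.2], [-0.8, 0.9], [-0.2, -0.6], [1.4, -0.3], [0.0, -0.4], [0.5, 1.4], [-0.8, -0.2]]
['top', 'scene'] [430.691 200.327   1.506] [[0.4, -0.0], [0.0, 0.3], [-0.2, -0.7], [-0.6, 0.1], [0.2, -0.2], [-0.4, 0.3], [0.1, -0.4], [-0.2, 1.0], [-0.3, -0.2], [1.6, -0.1], [-0.1, -0.4], [0.7, 1.6], [-1.0, -0.2]]
carrier [430.69063897 200.32676416   1.50592846]
['top'] [ 5.54593e+02 -2.11562e+02  2.17000e-01] [[-0.6, -0.4], [0.1, 0.0], [0.4, 0.3], [0.0, 0.1]]
['scene'] [ 5.58696e+02 -2.10358e+02  2.19000e-01] [[0.1, -0.8], [-0.2, 0.3], [0.1, -1.6], [1.9, -2.0], [-0.5, 0.7], [0.2, 0.7], [-0.6, 0.5], [-0.2, 0.2]]
['top', 'scene'] [ 5.57059e+02 -2.11175e+02  2.18000e-01] [[-0.8, -1.2], [-0.1, -0.8], [0.3, -0.6], [-0.1, -0.7], [0.0, -0.3], [-0.3, 0.9], [-0.1, -1.0], [1.7, -1.3], [-0.6, 1.3], [0.1, 1.4], [-0.8, 1.1], [-0.4, 0.9]]
nest [ 5.57059430e+02 -2.11175349e+02  2.17761791e-01]
knob px pred q=0 [[382.70768419 218.74211258]] [[382.08333333 216.91666667]] [[374.17486993 268.67401559]
 [374.96373186 267.33090869]] [[375.41666667 267.41666667]]
loupe [476. -32.]
vial [386. -38.]
tape [ 398. -335.]
bottle [ 600. -335.]
```

```bash
cat >> h.py <<'E'
from scipy.spatial.transform import Rotation as Ro
CAR=[430.7,200.3,1.506]; NEST=[557,-211.2,.218]
def tool(heading,tilt=0):
    """tool pointing down, y along heading; tilt = nose-down of that heading"""
    R=Ro.from_euler("xyz",[np.pi,0,heading+np.pi/2])
    ax=[-np.sin(heading),np.cos(heading),0]
    return Ro.from_rotvec(np.array(ax)*tilt)*R
def plan(pos,R,start=None):
    o=bot.get_obs()
    p,r=start or (o["tool_pos"],Ro.from_euler("xyz",o["tcp_rot"]))
    v=(r.inv()*R).as_rotvec()/(np.pi/4); d=np.asarray(pos)-p
    n=1
    while True:
        out=[];rr=r
        for i in range(n):
            out.append(np.r_[rr.inv().apply(d/n)/100,v/n]); rr=rr*Ro.from_rotvec(v/n*np.pi/4)
        if np.abs(out).max()<=1: break
        n+=1
    print("t",round(float(o["time"]),2),"tcp",o["tool_pos"].round(1),"F",o["contact_force"].round(1))
    for q in out: print("seg",q.round(3).tolist())
    return pos,R
E
python3 - <<'E'
from h import *
g=place(CAR,[(-6,0,0)])[0]
a=plan([g[0],g[1],150],tool(1.506))
plan([g[0],g[1],47],tool(1.506),a)
E
```

```text
t 0.1 tcp [152.9 501.9 251.2] F [-1.2 -0.5 -0.6]
seg [-0.888, -0.533, 0.253, -0.0, -0.0, -0.074]
seg [-0.855, -0.584, 0.253, -0.0, -0.0, -0.074]
seg [-0.82, -0.632, 0.253, -0.0, -0.0, -0.074]
seg [-0.782, -0.678, 0.253, -0.0, -0.0, -0.074]
t 0.1 tcp [152.9 501.9 251.2] F [-1.2 -0.5 -0.6]
seg [0.0, -0.0, 0.515, 0.0, 0.0, 0.0]
seg [0.0, -0.0, 0.515, 0.0, 0.0, 0.0]
```

Emit:
step_arm --targets '[0.5, -0.888, -0.533, 0.253, 0, 0, -0.074, 0.5, -0.888, -0.533, 0.253, 0, 0, -0.074, 0.5, -0.888, -0.533, 0.253, 0, 0, -0.074]'

```text
time: 0.48
tool_pos: [223.5, 423.3, 225.5]
tcp_rot: [-3.139, -0.001, 2.9]
contact_force: [-1.1, 0.6, -1.1]
grip_width: 66.6
finger_force: 0.0
```

Emit:
step_arm --targets '[0.5, -0.855, -0.584, 0.253, 0, 0, -0.074, 0.5, -0.855, -0.584, 0.253, 0, 0, -0.074, 0.5, -0.855, -0.584, 0.253, 0, 0, -0.074]'

```text
time: 0.85
tool_pos: [292.6, 347.4, 200.6]
tcp_rot: [-3.141, -0.001, 2.959]
contact_force: [-0.2, 0.8, 1.0]
grip_width: 46.2
finger_force: 0.0
```

Emit:
step_arm --targets '[0.5, -0.82, -0.632, 0.253, 0, 0, -0.074, 0.5, -0.82, -0.632, 0.253, 0, 0, -0.074, 0.5, -0.82, -0.632, 0.253, 0, 0, -0.074]'

```text
time: 1.23
tool_pos: [362.0, 271.3, 175.5]
tcp_rot: [-3.142, -0.001, 3.017]
contact_force: [-0.6, -0.7, 0.4]
grip_width: 46.0
finger_force: 0.0
```

Emit:
step_arm --targets '[0.5, -0.782, -0.678, 0.253, 0, 0, -0.074, 0.5, -0.782, -0.678, 0.253, 0, 0, -0.074, 0.5, -0.782, -0.678, 0.253, 0, 0, -0.074, 0.5, -0.782, -0.678, 0.253, 0, 0, -0.074]'

```text
time: 1.72
tool_pos: [429.9, 196.4, 150.8]
tcp_rot: [3.141, -0.0, 3.079]
contact_force: [0.4, 0.4, 0.0]
grip_width: 45.7
finger_force: 0.0
```

Run:
```python
from h import *
g=place(CAR,[(-6,0,0)])[0]
plan([g[0],g[1],48],tool(1.506))
```

```text
t 1.73 tcp [429.9 196.4 150.8] F [0.4 0.4 0. ]
seg [-0.003, -0.011, 0.514, 0.0, -0.0, 0.001]
seg [-0.003, -0.01, 0.514, 0.0, -0.0, 0.001]
```

Emit:
step_arm --targets '[0.5, 0, -0.02, 0.4, 0, 0, 0, 0.5, 0, -0.02, 0.7, 0, 0, 0, 0.5, 0, -0.02, 0.9, 0, 0, 0, 0.5, 0, -0.02, 1, 0, 0, 0, 0.5, 0, -0.02, 1, 0, 0, 0]'

```text
time: 2.35
tool_pos: [430.0, 193.8, 50.6]
tcp_rot: [3.142, -0.0, 3.08]
contact_force: [-0.1, 0.0, 0.3]
grip_width: 45.4
finger_force: 0.0
```

Emit:
step_arm --targets '[0.5, 0, 0, 0.025, 0, 0, 0, 0, 0, 0, 0.025, 0, 0, 0, 0, 0, 0, 0.025, 0, 0, 0, 0, 0, 0, 0.025, 0, 0, 0, 0, 0, 0, 0.025, 0, 0, 0, 0, 0, 0, 0.025, 0, 0, 0, 0, 0, 0, 0.025, 0, 0, 0, 0, 0, 0, 0.025, 0, 0, 0]'

```text
time: 3.35
tool_pos: [430.7, 193.0, 48.3]
tcp_rot: [3.141, 0.001, 3.078]
contact_force: [-0.1, 2.7, 5.6]
grip_width: 14.1
finger_force: 30.0
```

```bash
cat >> h.py <<'E'
EY=0.; TZ=48.3
def tcp_for_tip(tx,tz,deg,ty=0.,nest=None):
    """TCP pose so that the tongue tip is at nest (tx,ty,tz), plate nose-down by deg"""
    n=nest or NEST; a=np.radians(deg)
    v=np.array([-6-63,EY,TZ]); ca,sa=np.cos(a),np.sin(a)
    l=[tx+ca*v[0]+sa*v[2],ty+v[1],tz-sa*v[0]+ca*v[2]]
    return place(n,[l])[0],tool(n[2],a)
E
python3 - <<'E'
from h import *
o=bot.get_obs();a=plan([425,185,190],tool(1.506))
a=plan([390,0,200],tool(.9),a)
a=plan([430,-170,200],tool(.218),a)
h=tcp_for_tip(41,60,15);print(h[0],h[1].as_euler("xyz"))
plan(*h,a)
E
```

```text
t 3.35 tcp [430.7 193.   48.3] F [-0.1  2.7  5.6]
seg [0.026, -0.042, -0.709, 0.0, 0.0, 0.001]
seg [0.026, -0.042, -0.709, 0.0, 0.0, 0.001]
t 3.35 tcp [430.7 193.   48.3] F [-0.1  2.7  5.6]
seg [0.115, -0.934, -0.05, -0.0, -0.0, 0.386]
seg [-0.169, -0.926, -0.05, -0.0, -0.0, 0.386]
t 3.35 tcp [430.7 193.   48.3] F [-0.1  2.7  5.6]
seg [-0.685, -0.542, -0.0, 0.0, -0.0, 0.434]
seg [-0.827, -0.281, -0.0, 0.0, -0.0, 0.434]
[ 544.16326346 -214.04359832  124.51273152] [-2.87979327e+00 -2.22044605e-16  1.78879633e+00]
t 3.35 tcp [430.7 193.   48.3] F [-0.1  2.7  5.6]
seg [-0.338, 0.51, 0.377, 0.167, 0.0, -0.0]
seg [-0.338, 0.555, 0.308, 0.167, 0.0, -0.0]
```

Emit:
step_arm --targets '[0, 0, 0, -0.2, 0, 0, 0, 0, 0.03, -0.04, -0.5, 0, 0, 0, 0, 0.03, -0.04, -0.9, 0, 0, 0, 0, 0.03, -0.04, -0.9, 0, 0, 0]'

```text
time: 3.85
tool_pos: [428.3, 189.1, 139.8]
tcp_rot: [3.141, 0.004, 3.078]
contact_force: [-0.0, 0.3, -2.6]
grip_width: 13.7
finger_force: 30.0
```

Emit:
step_arm --targets '[0, 0.03, -0.3, -0.5, 0, 0, 0.1, 0, 0.06, -0.6, -0.5, 0, 0, 0.22, 0, 0.1, -0.93, -0.5, 0, 0, 0.386, 0, 0.1, -0.93, -0.5, 0, 0, 0.386]'

```text
time: 4.35
tool_pos: [410.1, 95.3, 186.5]
tcp_rot: [-3.14, -0.003, 2.772]
contact_force: [-0.1, 1.2, -2.3]
grip_width: 13.6
finger_force: 30.0
```

Emit:
step_arm --targets '[0, -0.08, -0.45, 0, 0, 0, 0.19, 0, -0.17, -0.926, 0, 0, 0, 0.386, 0, -0.17, -0.926, 0, 0, 0, 0.386]'

```text
time: 4.72
tool_pos: [393.3, 2.7, 186.9]
tcp_rot: [-3.14, -0.002, 2.468]
contact_force: [0.8, 0.1, -2.9]
grip_width: 14.1
finger_force: 30.0
```

Emit:
step_arm --targets '[0, -0.34, -0.27, 0, 0, 0, 0.21, 0, -0.685, -0.542, 0, 0, 0, 0.434, 0, -0.685, -0.542, 0, 0, 0, 0.434]'

```text
time: 5.1
tool_pos: [415.0, -81.7, 187.2]
tcp_rot: [-3.141, -0.001, 2.13]
contact_force: [-0.1, -0.3, -2.5]
grip_width: 14.0
finger_force: 30.0
```

Emit:
step_arm --targets '[0, -0.4, -0.14, 0, 0, 0, 0.21, 0, -0.827, -0.281, 0, 0, 0, 0.434, 0, -0.827, -0.281, 0, 0, 0, 0.434, 0, -0.827, -0.281, 0, 0, 0, 0.434]'

```text
time: 5.6
tool_pos: [433.9, -163.9, 187.2]
tcp_rot: [-3.14, -0.002, 1.794]
contact_force: [0.1, 0.5, -2.6]
grip_width: 13.9
finger_force: 30.0
```

Run:
```python
from h import *
plan(*tcp_for_tip(41,60,15))
```

```text
t 5.6 tcp [ 433.9 -163.9  187.2] F [ 0.1  0.5 -2.6]
seg [-0.735, 0.965, 0.623, 0.331, -0.002, 0.007]
```

Emit:
step_arm --targets '[0, -0.2, 0.2, 0.1, 0.15, 0, 0.007, 0, -0.4, 0.5, 0.3, 0.331, 0, 0.007, 0, -0.6, 0.8, 0.5, 0.331, 0, 0.007, 0, -0.735, 0.965, 0.623, 0.331, -0.002, 0.007, 0, -0.735, 0.965, 0.623, 0.331, -0.002, 0.007, 0, -0.735, 0.965, 0.623, 0.331, -0.002, 0.007]'

```text
time: 6.35
tool_pos: [544.0, -214.9, 125.9]
tcp_rot: [-2.881, 0.001, 1.787]
contact_force: [0.2, 0.7, -1.9]
grip_width: 13.9
finger_force: 30.0
```

Run:
```python
from h import *
import cv2
print(bot.get_obs()["tool_pos"],bot.get_obs()["tcp_rot"])
t,_=bot.capture("top");s,_=bot.capture("scene")
cv2.imwrite("pics/top1.png",t);cv2.imwrite("pics/scene1.png",s)
k=lambda im,x,y,w,h,f:cv2.resize(im[y:y+h,x:x+w],None,fx=f,fy=f,interpolation=cv2.INTER_CUBIC)
out=np.zeros((600,800,3),np.uint8)
out[:480,:330]=k(t,342,145,66,96,5);out[:600,340:]=k(s,350,195,92,120,5)
cv2.imwrite("pics/crop3.png",out)
```

```text
[ 543.96607732 -214.87514452  125.92208983] [-2.88101573e+00  1.20734370e-03  1.78712879e+00]
```

View pics/crop3.png

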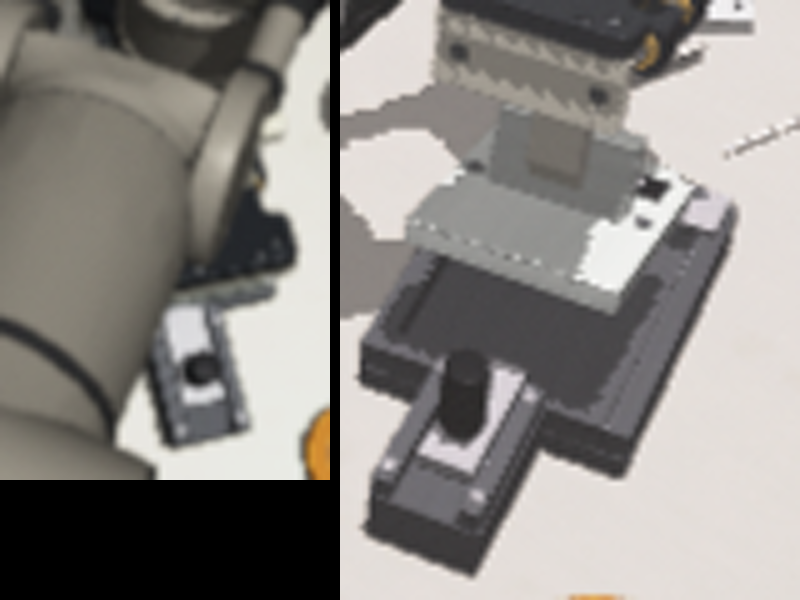

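The scene crop shows the plate hovering nose-down over the cavity. Its rear lower corners are near (408,240) and (614,312), and the rib is clear; the top camera is blocked by the arm. I'll compare these with the predicted pixels.

Run:
```python
from h import *
o=bot.get_obs();R=Ro.from_euler("xyz",o["tcp_rot"])
# plate axes: x=tool y, z=-tool z, y=plate z x x
m=R.as_matrix();P=np.c_[m[:,1],np.cross(-m[:,2],m[:,1]),-m[:,2]]
org=o["tool_pos"]-P@[-6,0,TZ]
L=np.array([(-63,45,0),(-63,-45,0),(-63,45,12),(-63,-45,12),(43,-45,12),(-13,-30,48),(-13,-30,12),(-13,30,12)])
f=lambda W:((proj("scene",W)-[350,195]+.5)*5-.5+[340,0]).round(0).tolist()
for l,q in zip(L,f(L@P.T+org)):print(l,q)
for N in (NEST,[558.7,-210.4,.219],[554.6,-211.6,.217]):
    L=np.array([(-77,60,0),(-77,-60,0),(-77,-60,28),(51,-56,33),(77,-60,28),(-151,24,0),(-151,-24,0),(-118,0,77),(-65,48,28)])
    print(N)
    for l,q in zip(L,f(place(N,L))):print(l,q)
```

```text
[-63  45   0] [401.0, 243.0]
[-63 -45   0] [613.0, 318.0]
[-63  45  12] [405.0, 217.0]
[-63 -45  12] [620.0, 292.0]
[ 43 -45  12] [694.0, 185.0]
[-13 -30  48] [639.0, 149.0]
[-13 -30  12] [621.0, 227.0]
[-13  30  12] [484.0, 181.0]
[557, -211.2, 0.218]
[-77  60   0] [358.0, 383.0]
[-77 -60   0] [622.0, 484.0]
[-77 -60  28] [630.0, 438.0]
[ 51 -56  33] [719.0, 233.0]
[ 77 -60  28] [744.0, 208.0]
[-151   24    0] [362.0, 535.0]
[-151  -24    0] [473.0, 580.0]
[-118    0   77] [463.0, 371.0]
[-65  48  28] [398.0, 330.0]
[558.7, -210.4, 0.219]
[-77  60   0] [359.0, 380.0]
[-77 -60   0] [623.0, 480.0]
[-77 -60  28] [631.0, 435.0]
[ 51 -56  33] [720.0, 230.0]
[ 77 -60  28] [744.0, 205.0]
[-151   24    0] [364.0, 532.0]
[-151  -24    0] [474.0, 576.0]
[-118    0   77] [464.0, 367.0]
[-65  48  28] [399.0, 327.0]
[554.6, -211.6, 0.217]
[-77  60   0] [355.0, 387.0]
[-77 -60   0] [620.0, 488.0]
[-77 -60  28] [628.0, 442.0]
[ 51 -56  33] [717.0, 236.0]
[ 77 -60  28] [742.0, 212.0]
[-151   24    0] [359.0, 539.0]
[-151  -24    0] [470.0, 584.0]
[-118    0   77] [460.0, 374.0]
[-65  48  28] [395.0, 333.0]
```

Run:
```python
import cv2
s=cv2.imread("pics/scene1.png")
o=cv2.resize(s[218:313,352:442],None,fx=6.3,fy=6.3,interpolation=cv2.INTER_LANCZOS4)
cv2.imwrite("pics/crop4.png",o)
```

```text
(no output)
```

View pics/crop4.png

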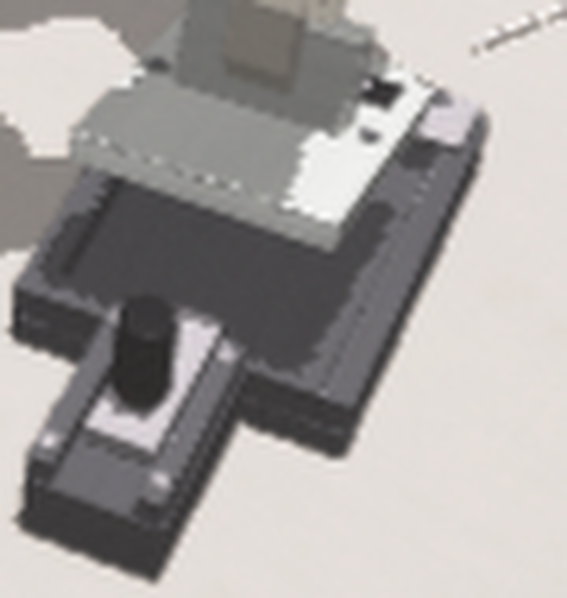

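```bash
sed -i 's/^EY=0./EY=1.5/' h.py
python3 - <<'E'
from h import *
a=plan(*tcp_for_tip(42,30,15))
a=plan(*tcp_for_tip(42,16.5,15),a)
plan(*tcp_for_tip(60,16.5,15),a)
E
```

```text
t 6.45 tcp [ 544.1 -215.5  126.6] F [ 0.3 -0.3 -2.3]
seg [0.03, 0.096, 0.306, 0.003, 0.002, -0.004]
t 6.45 tcp [ 544.1 -215.5  126.6] F [ 0.3 -0.3 -2.3]
seg [0.0, 0.035, 0.13, 0.0, 0.0, 0.0]
t 6.45 tcp [ 544.1 -215.5  126.6] F [ 0.3 -0.3 -2.3]
seg [0.0, 0.174, -0.047, 0.0, 0.0, 0.0]
```

Emit:
step_arm --targets '[0, 0.03, 0.05, 0.15, 0, 0, -0.004, 0, 0.03, 0.096, 0.306, 0.003, 0.002, -0.004, 0, 0.03, 0.113, 0.37, 0.003, 0.002, -0.004, 0, 0.03, 0.131, 0.43, 0.003, 0.002, -0.004, 0, 0.03, 0.131, 0.43, 0.003, 0.002, -0.004, 0, 0.03, 0.131, 0.43, 0.003, 0.002, -0.004]'

```text
time: 7.2
tool_pos: [545.6, -213.4, 81.1]
tcp_rot: [-2.88, 0.0, 1.788]
contact_force: [-0.6, -0.4, -2.6]
grip_width: 13.9
finger_force: 30.0
```

Run:
```python
from h import *
plan(*tcp_for_tip(42,16.5,15))
plan(*tcp_for_tip(60,16.5,15))
```

```text
t 7.2 tcp [ 545.6 -213.4   81.1] F [-0.6 -0.4 -2.6]
seg [0.012, -0.005, 0.002, 0.0, -0.0, -0.002]
t 7.2 tcp [ 545.6 -213.4   81.1] F [-0.6 -0.4 -2.6]
seg [0.012, 0.169, -0.044, 0.0, -0.0, -0.002]
```

Emit:
step_arm --targets '[0, 0.01, 0.05, -0.012, 0, 0, 0, 0, 0.01, 0.1, -0.026, 0, 0, 0, 0, 0.01, 0.14, -0.037, 0, 0, 0, 0, 0.01, 0.17, -0.044, 0, 0, 0, 0, 0.01, 0.17, -0.044, 0, 0, 0]'

```text
time: 7.82
tool_pos: [562.5, -208.4, 80.5]
tcp_rot: [-2.879, -0.0, 1.788]
contact_force: [0.1, -0.2, -1.9]
grip_width: 14.1
finger_force: 30.0
```

Emit:
step_arm --targets '[0, 0, 0.01, -0.003, 0, 0, 0, 0, 0, 0.02, -0.005, 0, 0, 0, 0, 0, 0.02, -0.005, 0, 0, 0]'

```text
time: 8.2
tool_pos: [564.1, -208.1, 80.6]
tcp_rot: [-2.879, -0.0, 1.788]
contact_force: [-1.2, -0.9, -2.3]
grip_width: 14.2
finger_force: 30.0
```

Emit:
step_arm --targets '[0, 0, 0.01, -0.003, 0, 0, 0, 0, 0, 0.015, -0.004, 0, 0, 0, 0, 0, 0.015, -0.004, 0, 0, 0]'

```text
time: 8.57
tool_pos: [564.5, -208.1, 80.7]
tcp_rot: [-2.876, -0.001, 1.788]
contact_force: [-5.5, -2.3, 0.3]
grip_width: 13.9
finger_force: 30.0
```

```bash
cat >> h.py <<'E'
def tip():
    o=bot.get_obs();m=Ro.from_euler("xyz",o["tcp_rot"]).as_matrix();P=np.c_[m[:,1],np.cross(-m[:,2],m[:,1]),-m[:,2]]
    w=o["tool_pos"]+P@[69,-EY,-TZ]-[NEST[0],NEST[1],0];c,s=np.cos(NEST[2]),np.sin(NEST[2])
    print("tip in nest",np.round([c*w[0]+s*w[1],-s*w[0]+c*w[1],w[2]],1),"tilt",np.degrees(np.arcsin(-m[2,1])).round(2),"F",o["contact_force"].round(1),"t",round(float(o["time"]),2))
E
python3 - <<'E'
from h import *
tip()
E
```

```text
tip in nest [61.9 -0.1 15.9] tilt 15.22 F [-5.5 -2.3  0.3] t 8.57
```

```bash
sed -i 's/^CAR=.*/CAR=[430.7,200.3,1.506]; NEST=[555.5,-211.5,.218]/' h.py
cat >> h.py <<'E'
def rows(goals,o=None):
    o=bot.get_obs();p,r=o["tool_pos"],Ro.from_euler("xyz",o["tcp_rot"])
    for g,R in goals: print(np.r_[r.inv().apply(np.asarray(g)-p)/100,(r.inv()*R).as_rotvec()/(np.pi/4)].round(3).tolist())
E
python3 - <<'E'
from h import *
tip(); rows([tcp_for_tip(62.5,15.3,15)])
E
```

```text
tip in nest [63.5 -0.2 15.9] tilt 15.22 F [-5.5 -2.3  0.3] t 8.57
[0.001, -0.01, 0.011, -0.005, -0.001, -0.001]
```

Emit:
step_arm --targets '[0, 0, -0.01, 0.005, 0, 0, 0, 0, 0, -0.02, 0.01, 0, 0, 0, 0, 0, -0.02, 0.01, 0, 0, 0]'

```text
time: 8.95
tool_pos: [564.0, -208.1, 80.1]
tcp_rot: [-2.88, -0.0, 1.788]
contact_force: [-1.0, -0.7, -1.2]
grip_width: 13.9
finger_force: 30.0
```

Run:
```python
from h import *
tip(); rows([tcp_for_tip(62.7,15,a) for a in (13,11,9,7,5,3)]+[tcp_for_tip(62.8,z,0) for z in (14.8,14.2)])
```

```text
tip in nest [63.2 -0.1 15.6] tilt 14.98 F [-1.  -0.7 -1.2] t 8.95
[-0.0, -0.02, 0.031, -0.044, -0.0, -0.002]
[-0.0, -0.035, 0.056, -0.088, -0.0, -0.002]
[-0.0, -0.05, 0.082, -0.133, -0.0, -0.002]
[-0.0, -0.064, 0.108, -0.177, -0.0, -0.002]
[-0.0, -0.077, 0.134, -0.222, -0.0, -0.002]
[-0.0, -0.089, 0.161, -0.266, -0.0, -0.002]
[-0.0, -0.103, 0.204, -0.333, -0.0, -0.002]
[-0.0, -0.102, 0.21, -0.333, -0.0, -0.002]
```

Rotate first to 5 degrees, then check.

Emit:
step_arm --targets '[0, 0, -0.02, 0.031, -0.044, 0, 0, 0, 0, -0.035, 0.056, -0.088, 0, 0, 0, 0, -0.05, 0.082, -0.133, 0, 0, 0, 0, -0.064, 0.108, -0.177, 0, 0, 0, 0, -0.077, 0.134, -0.222, 0, 0, 0, 0, -0.077, 0.134, -0.222, 0, 0, 0, 0, -0.077, 0.134, -0.222, 0, 0]'

```text
time: 9.82
tool_pos: [553.5, -210.5, 69.4]
tcp_rot: [-3.054, 0.0, 1.788]
contact_force: [-0.1, -0.4, -1.6]
grip_width: 13.6
finger_force: 30.0
```

Run:
```python
from h import *
tip(); rows([tcp_for_tip(62.8,15,a) for a in (3,1.5)]+[tcp_for_tip(62.8,z,0) for z in (14.8,14.2)])
```

```text
tip in nest [62.8 -0.1 15.2] tilt 5.03 F [-0.1 -0.4 -1.6] t 9.82
[0.0, -0.016, 0.027, -0.045, 0.0, -0.001]
[0.0, -0.028, 0.045, -0.078, 0.0, -0.001]
[0.0, -0.039, 0.066, -0.112, 0.0, -0.001]
[0.0, -0.039, 0.072, -0.112, 0.0, -0.001]
```

Free of contact and past the wall top. I'll bring it flat.

Emit:
step_arm --targets '[0, 0, -0.016, 0.027, -0.045, 0, 0, 0, 0, -0.028, 0.045, -0.078, 0, 0, 0, 0, -0.039, 0.066, -0.112, 0, 0, 0, 0, -0.039, 0.072, -0.112, 0, 0, 0, 0, -0.039, 0.072, -0.112, 0, 0]'

```text
time: 10.45
tool_pos: [548.7, -211.6, 62.4]
tcp_rot: [-3.142, -0.0, 1.787]
contact_force: [-0.1, 0.6, -1.1]
grip_width: 13.8
finger_force: 30.0
```

Run:
```python
from h import *
tip()
```

```text
tip in nest [62.4 -0.2 14.1] tilt 0.0 F [-0.1  0.6 -1.1] t 10.45
```

Emit:
step_arm --targets '[0, 0, 0, 0.005, 0, 0, 0, 0, 0, 0, 0.01, 0, 0, 0, 0, 0, 0, 0.01, 0, 0, 0]'

```text
time: 10.82
tool_pos: [548.9, -211.5, 62.3]
tcp_rot: [3.141, 0.001, 1.788]
contact_force: [-3.0, 1.2, 6.0]
grip_width: 13.7
finger_force: 30.0
```

Emit:
step_arm --targets '[0.4, 0, 0, 0, 0, 0, 0, 0.4, 0, 0, 0, 0, 0, 0, 0.4, 0, 0, 0, 0, 0, 0, 0.4, 0, 0, 0, 0, 0, 0]'

```text
time: 11.32
tool_pos: [548.7, -211.5, 61.2]
tcp_rot: [3.142, -0.0, 1.788]
contact_force: [0.1, 0.4, 0.2]
grip_width: 36.4
finger_force: 0.0
```

Emit:
step_arm --targets '[0.4, 0, 0, -0.3, 0, 0, 0, 0.4, 0, 0, -0.6, 0, 0, 0, 0.4, 0, 0, -1, 0, 0, 0, 0.4, 0, 0, -1, 0, 0, 0]'

```text
time: 11.82
tool_pos: [550.3, -212.3, 164.7]
tcp_rot: [3.136, 0.004, 1.788]
contact_force: [-0.4, 0.1, -0.1]
grip_width: 36.5
finger_force: 0.0
```

Emit:
step_arm --targets '[0, -0.3, -0.5, -0.4, 0, 0, 0, 0, -0.6, -1, -0.4, 0, 0, 0, 0, -0.6, -1, -0.4, 0, 0, 0, 0, -0.6, -1, -0.4, 0, 0, 0]'

```text
time: 12.32
tool_pos: [463.7, -291.4, 200.5]
tcp_rot: [-3.141, -0.002, 1.786]
contact_force: [0.2, -0.5, -0.1]
grip_width: 2.3
finger_force: 0.0
```

Emit:
step_arm --targets '[0, 0, -0.6, 0, 0, 0, 0, 0, 0, -1, 0, 0, 0, 0, 0, 0, -1, 0, 0, 0, 0, 0, 0, -1, 0, 0, 0, 0]'

```text
time: 12.82
tool_pos: [367.4, -312.6, 201.1]
tcp_rot: [3.141, -0.0, 1.789]
contact_force: [1.1, -0.5, -0.0]
grip_width: 0.3
finger_force: 0.0
```

Run:
```python
from h import *
import cv2
t,_=bot.capture("top");s,_=bot.capture("scene")
cv2.imwrite("pics/top2.png",t);cv2.imwrite("pics/scene2.png",s)
k=lambda im,x,y,w,h,f:cv2.resize(im[y:y+h,x:x+w],None,fx=f,fy=f,interpolation=cv2.INTER_CUBIC)
out=np.zeros((600,800,3),np.uint8)
out[:480,:330]=k(t,342,145,66,96,5);out[:600,340:]=k(s,350,195,92,120,5)
cv2.imwrite("pics/crop5.png",out);print(bot.get_obs()["tool_pos"],bot.get_obs()["time"])
```

```text
[ 367.52843698 -312.59281198  201.05238299] 12.925
```

View pics/crop5.png

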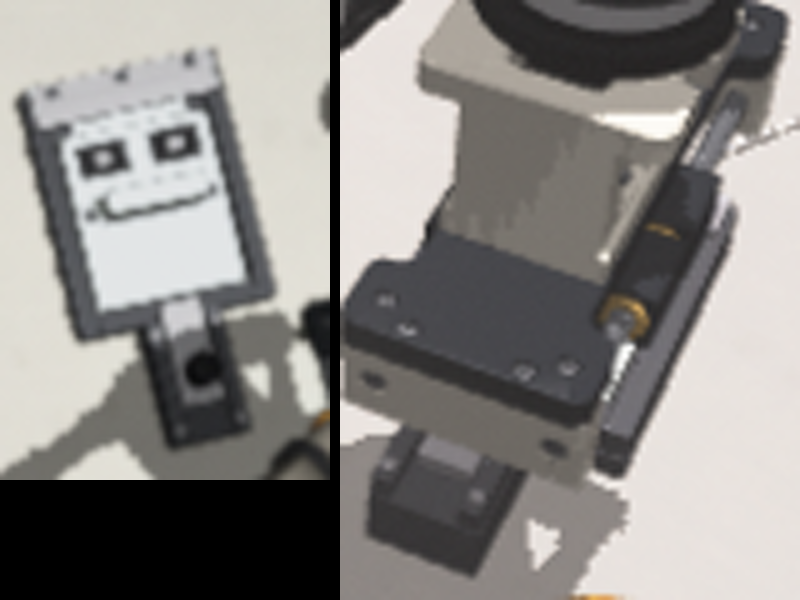

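The plate lies flat in the nest with its tongue under the lip. The knob is at (203,368) in the crop, with the bar still withdrawn. Next I'll go behind the knob with the fingers shut.

Run:
```python
from h import *
R=tool(NEST[2])
for x,z in((-162,150),(-162,71),(-145,71),(-113,71),(-108,71)): print(place(NEST,[(x,0,z)])[0].round(1))
a=plan(place(NEST,[(-162,0,150)])[0],R); a=plan(place(NEST,[(-162,0,71)])[0],R,a)
```

```text
[ 397.3 -246.5  150. ]
[ 397.3 -246.5   71. ]
[ 413.9 -242.9   71. ]
[ 445.2 -235.9   71. ]
[ 450.1 -234.9   71. ]
t 12.93 tcp [ 367.5 -312.6  201.1] F [ 0.9 -1.1 -0.5]
seg [0.58, 0.434, 0.511, 0.0, -0.0, 0.001]
t 12.93 tcp [ 367.5 -312.6  201.1] F [ 0.9 -1.1 -0.5]
seg [0.0, -0.0, 0.79, 0.0, 0.0, 0.0]
```

Emit:
step_arm --targets '[0, 0.3, 0.2, 0.25, 0, 0, 0, 0, 0.58, 0.434, 0.511, 0, 0, 0, 0, 0.58, 0.434, 0.511, 0, 0, 0, 0, 0.58, 0.434, 0.511, 0, 0, 0]'

```text
time: 13.42
tool_pos: [397.0, -247.3, 150.5]
tcp_rot: [3.141, 0.001, 1.789]
contact_force: [1.1, -1.0, 0.7]
grip_width: 0.6
finger_force: 0.0
```

Emit:
step_arm --targets '[0, 0, 0, 0.3, 0, 0, 0, 0, 0, 0, 0.6, 0, 0, 0, 0, 0, 0, 0.79, 0, 0, 0, 0, 0, 0, 0.79, 0, 0, 0]'

```text
time: 13.92
tool_pos: [395.9, -247.8, 70.9]
tcp_rot: [-3.141, -0.001, 1.787]
contact_force: [0.3, 0.5, -0.1]
grip_width: 0.4
finger_force: 0.0
```

Emit:
step_arm --targets '[0, 0, 0.03, 0, 0, 0, 0, 0, 0, 0.06, 0, 0, 0, 0, 0, 0, 0.09, 0, 0, 0, 0, 0, 0, 0.12, 0, 0, 0, 0, 0, 0, 0.15, 0, 0, 0, 0, 0, 0, 0.18, 0, 0, 0, 0, 0, 0, 0.21, 0, 0, 0, 0, 0, 0, 0.24, 0, 0, 0, 0, 0, 0, 0.24, 0, 0, 0]'

```text
invalid input
```

Emit:
step_arm --targets '[0, 0, 0.03, 0, 0, 0, 0, 0, 0, 0.06, 0, 0, 0, 0, 0, 0, 0.09, 0, 0, 0, 0, 0, 0, 0.12, 0, 0, 0, 0, 0, 0, 0.15, 0, 0, 0, 0, 0, 0, 0.18, 0, 0, 0, 0, 0, 0, 0.21, 0, 0, 0, 0, 0, 0, 0.24, 0, 0, 0, 0]'

```text
time: 14.92
tool_pos: [419.5, -241.9, 71.2]
tcp_rot: [-3.141, -0.0, 1.788]
contact_force: [-1.7, -1.0, 0.4]
grip_width: 0.2
finger_force: 0.9
```

Emit:
step_arm --targets '[0, 0, 0.04, 0, 0, 0, 0, 0, 0, 0.08, 0, 0, 0, 0, 0, 0, 0.12, 0, 0, 0, 0, 0, 0, 0.16, 0, 0, 0, 0, 0, 0, 0.18, 0, 0, 0, 0, 0, 0, 0.2, 0, 0, 0, 0]'

```text
time: 15.68
tool_pos: [439.1, -237.5, 71.2]
tcp_rot: [-3.141, -0.0, 1.788]
contact_force: [-1.2, 0.3, 0.8]
grip_width: 0.4
finger_force: 0.8
```

Emit:
step_arm --targets '[0, 0, 0.02, 0, 0, 0, 0, 0, 0, 0.03, 0, 0, 0, 0, 0, 0, 0.04, 0, 0, 0, 0, 0, 0, 0.05, 0, 0, 0, 0, 0, 0, 0.05, 0, 0, 0, 0]'

```text
time: 16.3
tool_pos: [444.1, -236.6, 71.3]
tcp_rot: [3.141, 0.0, 1.788]
contact_force: [-2.2, 0.3, 0.1]
grip_width: 0.8
finger_force: 0.6
```

Emit:
step_arm --targets '[0, 0, 0.01, 0, 0, 0, 0, 0, 0, 0.02, 0, 0, 0, 0, 0, 0, 0.02, 0, 0, 0, 0]'

```text
time: 16.68
tool_pos: [446.1, -236.1, 71.3]
tcp_rot: [3.141, -0.0, 1.788]
contact_force: [-1.0, 0.6, -0.1]
grip_width: 0.7
finger_force: 0.5
```

Emit:
step_arm --targets '[0, 0, 0.01, 0, 0, 0, 0, 0, 0, 0.02, 0, 0, 0, 0, 0, 0, 0.02, 0, 0, 0, 0]'

```text
time: 17.05
tool_pos: [446.6, -235.9, 71.2]
tcp_rot: [-3.139, -0.001, 1.788]
contact_force: [-8.9, -2.3, 2.5]
grip_width: 0.6
finger_force: 4.3
```

Emit:
step_arm --targets '[0, 0, 0.01, 0, 0, 0, 0, 0, 0, 0.02, 0, 0, 0, 0, 0, 0, 0.02, 0, 0, 0, 0]'

```text
time: 17.42
tool_pos: [446.9, -235.8, 71.2]
tcp_rot: [-3.136, -0.002, 1.788]
contact_force: [-16.2, -6.4, 6.4]
grip_width: 0.6
finger_force: 8.8
```

At the stop. I'll back off, lift, move aside and look.

Emit:
step_arm --targets '[0, 0, -0.1, 0, 0, 0, 0, 0, 0, -0.25, 0, 0, 0, 0, 0, 0, -0.25, 0, 0, 0, 0]'

```text
time: 17.8
tool_pos: [424.7, -240.8, 71.3]
tcp_rot: [3.142, -0.0, 1.787]
contact_force: [0.0, -0.1, 0.3]
grip_width: 0.4
finger_force: 0.0
```

Emit:
step_arm --targets '[0, 0, 0, -0.4, 0, 0, 0, 0, 0, 0, -0.9, 0, 0, 0, 0, 0, 0, -1, 0, 0, 0]'

```text
time: 18.18
tool_pos: [427.1, -241.7, 174.5]
tcp_rot: [3.137, 0.005, 1.788]
contact_force: [0.0, -0.3, -0.2]
grip_width: 0.5
finger_force: 0.0
```

Emit:
step_arm --targets '[0, 0.5, -0.2, -0.5, 0, 0, 0, 0, 1, -0.3, -0.5, 0, 0, 0, 0, 1, -0.3, -0.5, 0, 0, 0]'

```text
time: 18.55
tool_pos: [373.1, -146.7, 221.3]
tcp_rot: [-3.142, -0.001, 1.79]
contact_force: [1.0, -0.8, -0.2]
grip_width: 0.8
finger_force: 0.0
```

Emit:
step_arm --targets '[0, 0.5, 0, 0, 0, 0, 0, 0, 1, 0, 0, 0, 0, 0, 0, 1, 0, 0, 0, 0, 0]'

```text
time: 18.92
tool_pos: [352.5, -49.8, 220.7]
tcp_rot: [-3.141, -0.001, 1.791]
contact_force: [0.8, -0.4, 0.9]
grip_width: 0.3
finger_force: 0.0
```

Run:
```python
from h import *
import cv2
t,_=bot.capture("top");s,_=bot.capture("scene")
k=lambda im,x,y,w,h,f:cv2.resize(im[y:y+h,x:x+w],None,fx=f,fy=f,interpolation=cv2.INTER_CUBIC)
out=np.zeros((600,800,3),np.uint8)
out[:576,:300]=k(t,342,145,50,96,6);out[:550,310:785]=k(s,350,200,95,110,5)
cv2.imwrite("pics/crop6.png",out);print(bot.get_obs()["tool_pos"],bot.get_obs()["time"])
cv2.imwrite("pics/top3.png",t)
```

```text
[353.70689591 -52.03971503 221.06215989] 19.025
```

View pics/crop6.png

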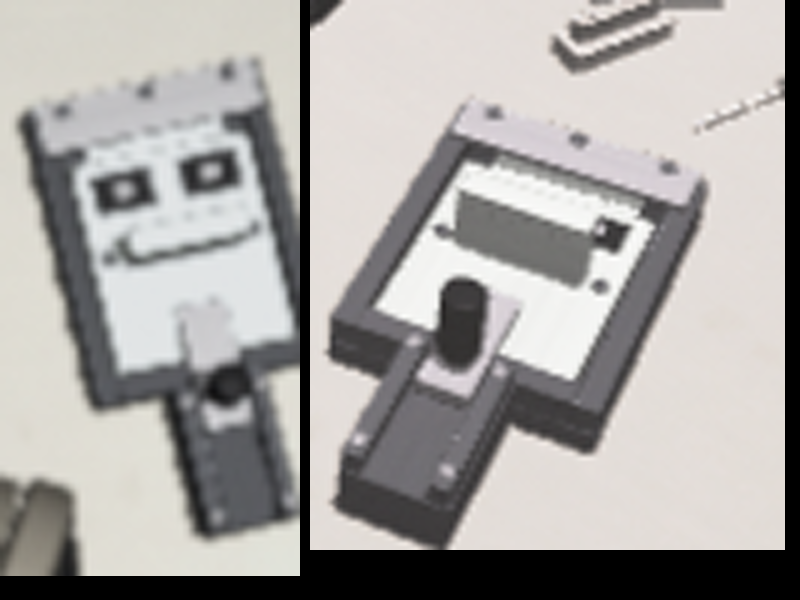

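The plate lies flat with its tongue under the lip, and the bolt bar is home over its free end. The knob is at (465,290) in the crop, and nothing touches the parts. I'm handing in.

Run:
```python
from h import *
print(proj("scene",place(NEST,[(-84,0,77)])), (np.array([465,290])-[310,0])/5+[350,200])
print(bot.close_job())
```

```text
[[380.42780603 258.02792465]] [381. 258.]
the job is handed in; nothing more can be done
None
```

The job is handed in: the plate lies flat in the nest with its tongue under the lip, the bolt is pushed to its stop over the free end, and the gripper is clear; it took about 19 s of the 58 s, and the other items weren't individually re-checked in the last pictures.

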